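# Slide the L-shaped spacer along the rail into the corner of the bonding jig

### The arm

A 7-joint arm with a two-finger parallel gripper is mounted at the origin on the work surface. World frame = base frame: x ahead of the robot, y to its left, z up, the work surface at z = 0. Lengths are in m, angles in rad, forces in N, time in s.
With the tool pointing down it reaches from about 0.425 to 0.875 m from the base axis. Payload 4.7 kg.
Tool frame: the origin (TCP) lies midway between the tips of the shut fingers; the grasp point (between the pads) lies 19 mm behind it; x points along the fingers, y is the direction in which the jaws open and shut, and the axes are right-handed (so a half turn about x gives the same grasp; the last joint's range is limited). The gripper opens to 85 mm and grips with 20 to 120 N. Pads are 22 mm wide; open, the fingers measure 114 mm over their backs; the gripper's body (76 mm by 85 mm) begins 54 mm behind the grasp point. The pads swing forward as they close: fully open they stand 13 mm farther back than shut.
Start: joints at [-1.228, 0.321, -0.07, 1.45, 0.023, 1.371, -0.057], TCP at [0.21, 0.615, 0.231] pointing down, gripper open.
Joint ranges: [-2.86, 2.86], [-0.3, 2.09], [-1.38, 1.24], [0.06, 2.45], [-1.56, 4.7], [0.09, 2.05], [-2.69, 2.69]. Speed limits (rad/s): [2.57, 2.57, 3.14, 3.14, 3.14, 3.14, 3.14].

### API

Orientations are given as a unit quaternion [x, y, z, w].
In Python, from rig import movep, move_l, set_joints, command_gripper, pause, ik, observe, camera, calibration, IKError, sign_off gives the robot as it stands. Calls block until the motion is done:
- movep(position, orientation): joint-space move of the TCP to a pose.
- move_l(position, v=0.15, orientation=None): straight line of the TCP; orientation=None keeps the orientation; v is the mean speed in m/s.
- set_joints(angles): joint-space move.
- command_gripper(opening): opening from 0.0 (shut) to 1.0 (fully open); the grip force is fixed at half the most; returns when the fingers have stopped.
- pause(seconds).
- ik(position, orientation): joint angles nearest the present ones, or None.
- observe(): the state.
- camera(name): name is "scene" or "top" or "wrist"; returns (picture, depth): 480x640x3 uint8, blue, green, red; 480x640 float32, m along the optical axis (not along the pixel's ray), 0 where there is no reading.
- calibration(name): a dict with "K" (3x3 intrinsics, pixels), "R" (3x3) and "t" (3): a world point X has camera coordinates R X + t. Camera axes: x right, y down, z forward; pixel columns grow to the right and rows downward; lengths in m; the calibration is good to about 2 mm. A picture is of the moment at which its call begins: read the wrist's pose just before it. calibration takes no time and is no camera call; for the wrist camera it gives the pose at the moment of the call.
A pose or a line that the arm cannot do raises IKError and nothing moves.
- sign_off(): hands the job in, once; it reports no verdict.
The state is a dict: "time_s": time; "joints": joint angles; "qvel": joint speeds; "tau": joint torques, N m; "ee_pos": TCP position; "tool_rot": TCP orientation; "force": force on the tool from outside, world axes, zero at the start; "wrist_torque": the same for the moment, N m; "grip_width": opening from 0.0 (shut) to 1.0 (fully open).
Only numpy, scipy, OpenCV 4.12 (cv2) and the standard library are available. Lean on these libraries where they do the work, as an engineer would, in place of code of your own. Each camera call takes 0.05 s, during which the arm holds its last target. There are 200 camera calls.

### The job

On the dark jig plate lies a loose L-shaped steel spacer. With the fingertips, without picking it up or tipping it, push it across the plate until its long leg lies flat against the long rail, clear of the pocket; then, keeping it against the rail, drag it along to the right until it is fully home in the corner pocket, touching both the rail and the end stop. Leave it there, and leave everything else where it is.

Things in the scene. Friction and masses are not known exactly. Their poses are not given: they have to be found in the camera images.
- jig: Fixed jig: dark steel plate 170 x 270 mm, 10 mm thick, flat on the table; it cannot be moved. Origin: centre of its underside; x points away from the robot (turned up to 15 degrees), y to the robot's left along the rail, z up. On it stand the rail (far side), the end stop (right end) and a low lip, which bound the corner pocket, open to +y.
- pocket (a point): Inside corner of the pocket, where rail face, end stop face and plate top (10 mm above the table) meet: at (55, -115, 10) mm in the jig's frame, axes as the jig's.
- rail_mid (a point): Middle of the rail's guiding face at plate level, (55, 0, 10) mm in the jig's frame. The rail is an aluminium bar along the plate's whole length, 22 mm thick, rising 16 mm above the plate; its face looks to the jig's -x.
- stop_end (a point): Near end of the end stop's face at plate level, (-55, -115, 10) mm in the jig's frame. The end stop is an aluminium bar from here to the rail, rising 16 mm above the plate; its face looks to the jig's +y.
- lip_end (a point): Free end of the lip's inner face at plate level, (0, -95, 10) mm in the jig's frame. The aluminium lip runs 20 mm out from the end stop, parallel to the rail and 55 mm from its face; it is 12 mm thick and rises 7 mm above the plate.
- spacer: Loose L-shaped steel spacer, 16 mm high, 100 to 210 g, on the jig plate. Origin: its outer corner, underside. Long leg: 64 mm along +y, 14 mm thick (x -14 to 0). Short leg: 52 mm along -x, 14 mm thick (y 0 to 14). Starts 25 to 55 mm from the rail, 100 to 150 mm from the end stop, within 18 degrees of the jig's yaw. Home: origin at the pocket point, axes along the jig's.
- spacer_inner (a point): Inner corner of the L at the underside, (-14, 14, 0) mm in the spacer's frame; the space inside is open to its -x and +y, and a fingertip there can push both legs.
- spacer_tail (a point): Outer underside edge at the free end of the spacer's long leg, (0, 64, 0) mm in the spacer's frame.
- bar: Bystander: straight steel bar 14 x 44 x 16 mm (long along its y) lying on the jig plate near its front right. Origin: centre of its underside. Leave it.
- pin: Bystander: stepped steel pin standing upright on the jig plate near its front left, 34 mm high, 18 mm across at the foot. Origin: centre of its underside. Leave it.
- vial: Bystander: small amber jar, 28 mm across, 55 mm high, on the table left of the jig. Origin: centre of its underside.
- spool: Bystander: aluminium wire spool lying flat, 54 mm across, 26 mm high, on the table right of the jig. Origin: centre of its underside.
- driver: Bystander: screwdriver 150 mm long lying on the table right of the jig. Origin: middle of its length, underside; x along it to the tip.
- loupe: Bystander: black eye loupe standing, 44 mm across, 34 mm high, on the table left of the jig. Origin: centre of its underside.
- tray: Bystander: white divided chip tray 90 x 70 x 14 mm on the table beyond the jig. Origin: centre of its underside.
There are look-alikes about, which are no part of the job. What is shaped like the spacer but green, turquoise or yellow is not meant.

How it is judged:
By the outcome, as a careful person would: the job done as asked, in the order asked, and still so for the second after the job is handed in, with the robot touching nothing.
It also fails if it takes over 38 s, if anything falls off the work surface, if the arm or the gripper's body presses on something with over 40 N, if the wrist force passes 120 N, or if a joint passes its speed limit or range.

## Working session

There is one attempt and no reset: what is moved stays moved. The work goes in short steps, each a Python script; the robot and the scene stay as the last script left them, time stands still between calls to the robot, and variables do not carry over. Pictures are saved under pics/ and viewed, on a budget of 10 in all, crops included, one or two more only if the job needs it, and the job is handed in when it is done.

```bash
mkdir -p pics; ls; python3 - <<'E'
from rig import *
import cv2,numpy as np
for n in("top","scene"):
    p,d=camera(n); cv2.imwrite(f"pics/{n}0.png",p); np.savez(f"{n}0.npz",p=p,d=d,**calibration(n))
    c=calibration(n); print(n,c["K"].tolist(),np.round(c["R"],3).tolist(),c["t"])
s=observe();print(s["time_s"],s["ee_pos"],s["tool_rot"],s["force"])
E
```

```text
pics
top [[464.6370821080763, 0.0, 316.4888485903641], [0.0, 464.6370821080763, 242.96716286846026], [0.0, 0.0, 1.0]] [[-0.017, -1.0, 0.006], [-0.986, 0.016, -0.165], [0.165, -0.009, -0.986]] [-0.01247646  0.60252604  1.11701127]
scene [[541.0067827314631, 0.0, 327.6667273117461], [0.0, 541.0067827314631, 230.7730808081149], [0.0, 0.0, 1.0]] [[-0.757, 0.653, -0.019], [0.458, 0.511, -0.727], [-0.465, -0.56, -0.686]] [ 0.49769349 -0.25361196  1.4029411 ]
0.1 [0.20978055 0.614699   0.23031553] [ 0.11509725  0.69764061 -0.11633887  0.69750661] [ 0.33331749 -0.72501077 -0.47824669]
```

View pics/top0.png

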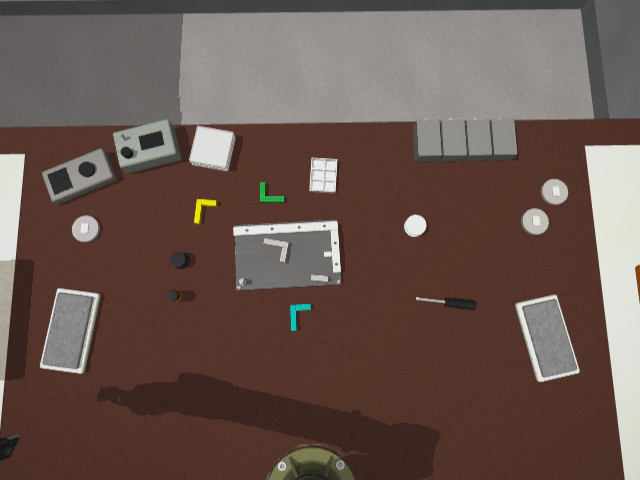

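View pics/scene0.png

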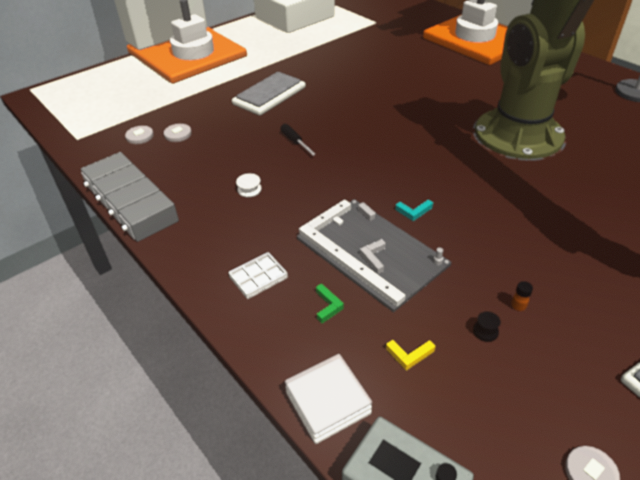

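The top view has the jig at px (235–341, 222–290). The grey spacer's outer corner is at about (289,241), with its long leg running left to (263,239) and its short leg down to (284,262). The bar is near (319,278) and the pin near (243,282). The turquoise, green and yellow look-alikes lie off the jig. Next I'll get a close look with the wrist camera.

```bash
cat > h.py <<'E'
from rig import *
import cv2,numpy as np
from scipy.spatial.transform import Rotation as Rn
def ray(c,uv,z):
    uv=np.atleast_2d(np.float64(uv)); K,R,t=(np.array(c[k]) for k in("K","R","t"))
    d=np.c_[uv,np.ones(len(uv))]@np.linalg.inv(K).T@R; o=-R.T@t
    return o+d*((z-o[2])/d[:,2])[:,None]
def proj(c,X):
    q=np.atleast_2d(X)@np.array(c["R"]).T+np.array(c["t"]); q=q@np.array(c["K"]).T; return q[:,:2]/q[:,2:]
def quat(yaw,flip=1):  # tool x down, tool y along flip*(jig y direction at this yaw)
    x=np.array([0,0,-1.]); y=flip*np.array([-np.sin(yaw),np.cos(yaw),0])
    return Rn.from_matrix(np.c_[x,y,np.cross(x,y)]).as_quat()
def snap(name,n="wrist"):
    c=calibration(n); p,d=camera(n); cv2.imwrite(f"pics/{name}.png",p); np.savez(name+".npz",p=p,d=d,**c); return c,p,d
E
python3 - <<'E'
from h import *
c=np.load("top0.npz")
print(ray(c,[[235,289],[341,286],[339,222],[234,228]],.01).round(3))
print(ray(c,[[289,241],[263,239],[284,262]],.026).round(3))
s=observe(); print(Rn.from_quat(s["tool_rot"]).as_matrix().round(2))
w=calibration("wrist"); R=np.array(w["R"]); print("cam pos",-R.T@w["t"], "fwd",R[2], w["K"][0])
J=ray(c,[[287,256]],.01)[0]
for f in(1,-1):
    for z in (.25,.3):
        for dx in(0,-.05): 
            q=ik([J[0]+dx,J[1],z],quat(0,f)); print(f,z,dx,None if q is None else np.round(q,2))
E
```

```text
[[ 0.493  0.187  0.01 ]
 [ 0.496 -0.084  0.01 ]
 [ 0.664 -0.083  0.01 ]
 [ 0.652  0.192  0.01 ]]
[[0.613 0.048 0.026]
 [0.619 0.115 0.026]
 [0.558 0.061 0.026]]
[[-0.    0.32  0.95]
 [-0.    0.95 -0.32]
 [-1.   -0.    0.  ]]
cam pos [0.13689704 0.63841201 0.37286868] fwd [ 0.28053765 -0.09780582 -0.95484692] [339.00828105   0.         322.36736812]
1 0.25 0 [-0.58  0.17  0.5   1.62 -0.08  1.37  1.5 ]
1 0.25 -0.05 [-0.63  0.05  0.5   1.74 -0.02  1.36  1.44]
1 0.3 0 [-0.59  0.15  0.51  1.54 -0.07  1.47  1.49]
1 0.3 -0.05 [-0.64  0.03  0.5   1.66 -0.01  1.46  1.43]
-1 0.25 0 [-0.69  0.18  0.62  1.63 -0.1   1.37 -1.62]
-1 0.25 -0.05 [-0.71  0.05  0.58  1.74 -0.03  1.36 -1.7 ]
-1 0.3 0 [-0.69  0.16  0.62  1.55 -0.09  1.47 -1.63]
-1 0.3 -0.05 [-0.71  0.03  0.57  1.66 -0.01  1.46 -1.71]
```

```bash
python3 - <<'E'
from h import *
movep([.545,.02,.15],quat(0)); print(observe()["time_s"])
command_gripper(.2); s=observe();print(s["time_s"],s["grip_width"],s["ee_pos"])
snap("w1")
move_l([.545,.09,.15],v=.1); snap("w2"); print(observe()["time_s"],observe()["force"])
E
```

```text
2.5417
3.2 0.200655255696631 [0.5450048  0.02000523 0.15001912]
4.15 [ 0.30956039 -0.41678051 -0.06529297]
```

View pics/w1.png

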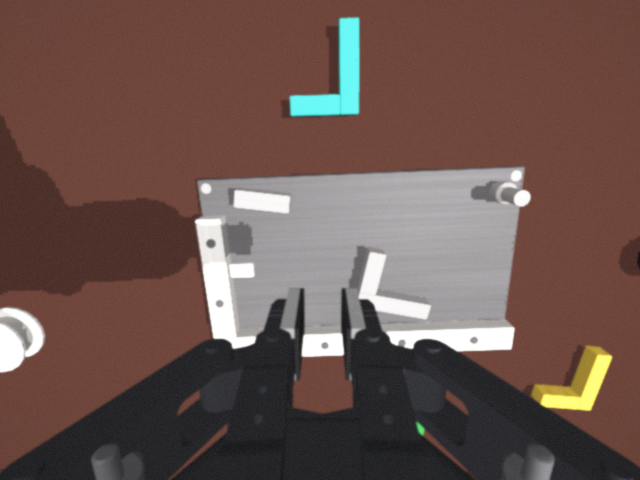

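View pics/w2.png

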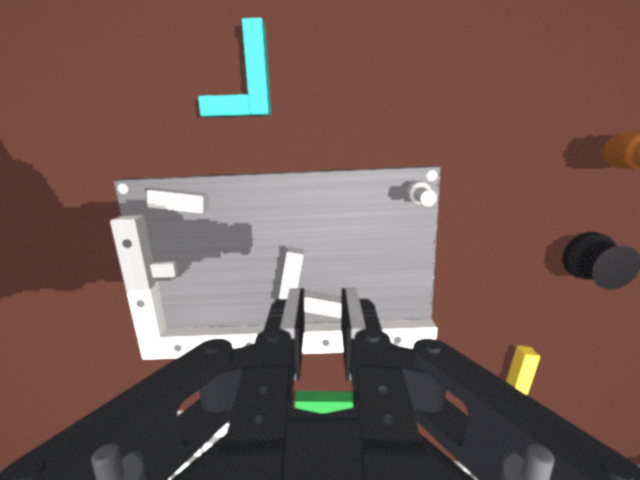

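```bash
python3 - <<'E'
from h import *
for n,box in(("w1",(345,240,440,330)),("w2",(265,240,345,325))):
    f=np.load(n+".npz"); p=f["p"]; x0,y0,x1,y1=box
    cr=cv2.resize(p[y0:y1,x0:x1],None,fx=6,fy=6,interpolation=cv2.INTER_CUBIC); 
    cv2.imwrite(f"pics/{n}c.png",cr)
a=cv2.imread("pics/w1c.png");b=cv2.imread("pics/w1.png")[160:365,190:530]
cv2.imwrite("pics/m.png",np.vstack([cv2.resize(b,(796,480)) ]))
g=cv2.cvtColor(cv2.imread("pics/w1.png"),6)
f=np.load("w1.npz"); d=f["d"]
print(g[200:212,260:262].ravel(), g[245:300:6,374],g[300:326,405])
m=((g>150)*255).astype(np.uint8); k,_=cv2.findContours(m,1,2)
for q in k:
    if cv2.contourArea(q)>150: print(cv2.contourArea(q),cv2.approxPolyDP(q,2,True).reshape(-1,2).tolist())
E
```

```text
[249 249 248 249 249 249 249 249 250 250 251 251 250 250 250 250 249 249
 236 239 199 200 161 162] [162 150 249 250 249 249 250 249 245 250] [193 234 247 249 249 250 250 250 249 249 249 249 249 248 242 223 182 162
 156 155 149 140 135 150 163 165]
1576.0 [[611, 356], [599, 348], [590, 348], [597, 354], [581, 395], [578, 396], [564, 388], [568, 392], [564, 394], [561, 388], [538, 386], [543, 393], [541, 404], [547, 407], [589, 410]]
248.0 [[7, 321], [15, 319], [22, 323], [30, 342], [27, 349], [19, 334], [6, 323]]
2074.0 [[16, 308], [0, 309], [0, 372], [18, 366], [25, 356], [38, 351], [43, 342], [44, 334], [36, 319]]
337.5 [[376, 293], [379, 288], [424, 296], [429, 302], [426, 304]]
1089.5 [[228, 216], [230, 219], [230, 216], [234, 216], [235, 219], [237, 216], [237, 220], [230, 223], [242, 217], [253, 227], [255, 237], [250, 256], [225, 255], [221, 226]]
506.5 [[504, 181], [496, 191], [498, 203], [473, 200], [470, 197], [470, 189], [475, 185], [483, 185], [489, 180]]
46467.0 [[523, 168], [221, 182], [224, 185], [229, 182], [240, 182], [246, 185], [241, 186], [282, 190], [291, 194], [2
[... 297 characters left out ...]
 [253, 343], [255, 334], [262, 328], [268, 305], [278, 296], [285, 296], [290, 286], [304, 286], [308, 326], [303, 336], [302, 356], [342, 355], [342, 336], [337, 322], [338, 292], [341, 286], [347, 286], [355, 246], [364, 244], [381, 248], [384, 252], [369, 252], [358, 298], [367, 298], [371, 301], [382, 321], [409, 319], [416, 322], [382, 324], [392, 343], [397, 345], [402, 340], [405, 347], [412, 348], [417, 340], [431, 338], [458, 351], [510, 349], [514, 328], [502, 317], [503, 300], [508, 282], [517, 208], [525, 205], [530, 195], [525, 190], [517, 191], [513, 205], [501, 200], [500, 192], [506, 187], [519, 188]]
2640.5 [[358, 18], [340, 19], [340, 94], [291, 96], [292, 115], [358, 112]]
```

View pics/w1c.png

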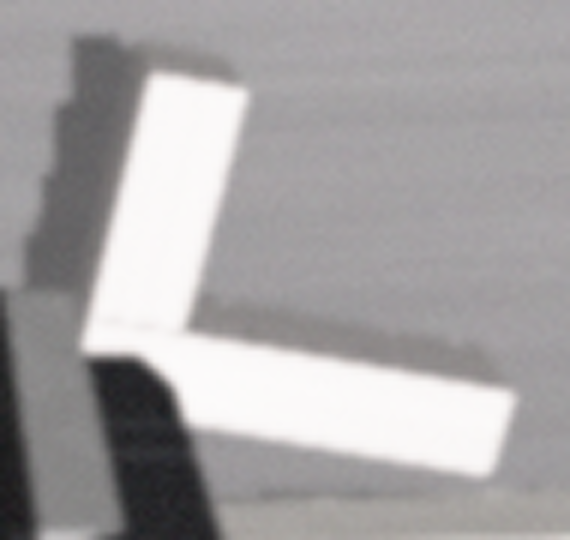

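```bash
python3 - <<'E'
from h import *
for n,cols,rows in(("w1",(440,470,500),(240,285,310)),("w2",(170,230,410),(240,290,315))):
    g=cv2.cvtColor(np.load(n+".npz")["p"],6)
    for c in cols: print(n,"col",c,"r312:",g[312:358,c].tolist())
    for r in rows: 
        x0=195 if n=="w1" else 110
        print(n,"row",r,f"c{x0}:",g[r,x0:x0+60].tolist())
E
python3 - <<'E'
from h import *
f=np.load("w1.npz"); uv=np.array([[150,72],[248,92],[190,330],[518,395],[492,475]])/6+[344.6,239.6]
P=ray(f,uv,.026); print(P.round(4))
print("lens",np.linalg.norm(P[0]-P[1]),np.linalg.norm(P[1]-P[2]),np.linalg.norm(P[2]-P[3]),np.linalg.norm(P[3]-P[4]))
d=P[3]-P[2]; e=P[1]-P[2]; print("yaw",np.degrees([np.arctan2(-d[0],d[1]),np.arctan2(-e[1],-e[0])]))
# tail in w2 view hidden by fingers: two-view height via short-leg end B,A
g=cv2.cvtColor(np.load("w2.npz")["p"],6); m=cv2.inRange(g[244:300,262:312],225,255)
k,_=cv2.findContours(m,0,2)
for q in k:
    if cv2.contourArea(q)>80: print(cv2.approxPolyDP(q,1.5,True).reshape(-1,2)+[262,244])
E
```

```text
w1 col 440 r312: [156, 159, 160, 157, 160, 158, 155, 156, 158, 158, 165, 167, 168, 164, 160, 163, 173, 205, 248, 255, 255, 255, 255, 255, 255, 255, 255, 255, 248, 180, 91, 44, 36, 42, 36, 44, 47, 57, 51, 42, 41, 39, 39, 39, 36, 41]
w1 col 470 r312: [161, 158, 161, 158, 157, 157, 157, 161, 163, 166, 166, 164, 166, 166, 167, 178, 212, 249, 255, 255, 255, 255, 255, 255, 255, 253, 237, 201, 185, 205, 239, 253, 255, 255, 255, 255, 255, 253, 220, 127, 88, 84, 82, 85, 83, 78]
w1 col 500 r312: [159, 159, 159, 159, 157, 157, 154, 154, 160, 163, 160, 163, 161, 168, 180, 221, 250, 255, 255, 255, 255, 255, 255, 255, 255, 255, 255, 255, 255, 255, 255, 255, 255, 255, 255, 255, 253, 214, 120, 85, 82, 83, 83, 83, 83, 83]
w1 row 240 c195: [59, 63, 93, 162, 220, 236, 237, 235, 235, 234, 231, 218, 182, 141, 115, 112, 112, 128, 149, 187, 218, 232, 236, 236, 236, 235, 228, 204, 152, 126, 123, 121, 119, 113, 107, 107, 106, 106, 105, 101, 105, 104, 104, 104, 102, 106, 105, 107, 106, 104, 102, 105, 107, 108, 107, 106, 109, 126, 145, 158]
w1 row 285 c195: [83, 82, 84, 82, 84, 82, 72, 64, 67, 120, 221, 254, 2
[... 1796 characters left out ...]
, 200, 201, 200, 198, 194, 189, 179, 172, 172, 172, 172, 169, 171, 172, 173, 172, 171]
w2 row 315 c110: [92, 87, 89, 94, 91, 89, 90, 91, 91, 92, 88, 90, 90, 90, 89, 88, 91, 89, 90, 90, 105, 166, 244, 255, 255, 255, 255, 255, 255, 255, 255, 255, 255, 255, 255, 255, 255, 255, 255, 255, 255, 255, 255, 255, 254, 241, 209, 199, 200, 199, 196, 195, 191, 186, 175, 174, 170, 171, 169, 171]
[[0.5597 0.0581 0.026 ]
 [0.5626 0.0719 0.026 ]
 [0.599  0.0655 0.026 ]
 [0.6094 0.1138 0.026 ]
 [0.6226 0.1113 0.026 ]]
lens 0.014046827687784074 0.03695442588297649 0.0494101659189416 0.01339761365726188
yaw [-12.14274684  -9.8479509 ]
[[287 253]
 [280 292]
 [281 298]
 [286 297]
 [290 287]
 [297 286]
 [302 255]]
```

```bash
python3 - <<'E'
from h import *
b=cv2.imread("pics/w2.png")[160:365,105:265]
cv2.imwrite("pics/w2d.png",cv2.resize(b,None,fx=2.9,fy=2.9,interpolation=cv2.INTER_CUBIC))
E
```

```text
(no output)
```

View pics/w2d.png

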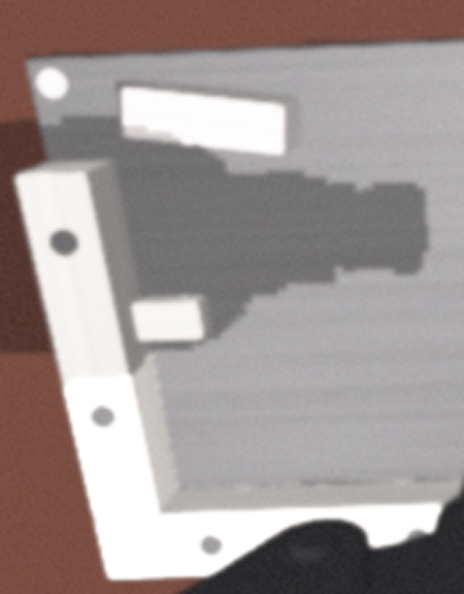

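```bash
cat > pose.py <<'E'
from h import *
w1,w2=np.load("w1.npz"),np.load("w2.npz")
R2=ray(w2,[[170,335.7],[230,333.4],[410,327.4]],.026); R1=ray(w1,[[440,329.2],[470,328.0],[500,327]],.026)
S2=ray(w2,[[138.6,240],[150.1,290],[155.7,315]],.026); S1=ray(w1,[[222.7,240],[229.5,285],[233.2,310]],.026)
def tri(a,b):
    A=[];
    for c,uv in((w1,a),(w2,b)):
        P=c["K"]@np.c_[c["R"],c["t"]]; A+=[uv[0]*P[2]-P[0],uv[1]*P[2]-P[1]]
    v=np.linalg.svd(np.array(A))[2][-1]; return v[:3]/v[3]
if __name__=="__main__":
    for n,a in(("R2",R2),("R1",R1),("S2",S2),("S1",S1)): print(n,a[:,:2].round(4).tolist())
    print("corner top",ray(w2,[[159.9,335.9]],.026),"base",ray(w2,[[105+168/2.9,160+501/2.9]],.01))
    print("tri A,B",tri((369.6,251.6),(286.8,252.8)),tri((385.9,254.9),(303.,255.)))
    print("tri rail/stop corner",tri((105+160/2.9-.3+0,335.9),(159.9,335.9)) if 0 else "")
    print("plate corners w1",ray(w1,[[198,180],[523.5,167.5]],.01),"w2",ray(w2,[[114.5,181],[440,167.5]],.01))
    print("tri plate corners",tri((198,180),(114.5,181)),tri((523.5,167.5),(440,167.5)))
E
python3 pose.py
```

```text
R2 [[0.64, -0.0495], [0.6376, 0.0049], [0.6314, 0.1663]]
R1 [[0.6331, 0.1242], [0.6319, 0.1509], [0.6308, 0.1776]]
S2 [[0.5497, -0.0632], [0.5948, -0.0606], [0.619, -0.0593]]
S1 [[0.5497, -0.0631], [0.5901, -0.0608], [0.614, -0.0595]]
corner top [[ 0.64016538 -0.05860123  0.026     ]] base [[ 0.64706354 -0.06403798  0.01      ]]
tri A,B [0.56056866 0.05828154 0.02512666] [0.56266264 0.07182304 0.02606488]
tri rail/stop corner 
plate corners w1 [[ 0.50275974 -0.08395267  0.01      ]
 [ 0.4924741   0.18318574  0.01      ]] w2 [[ 0.50353579 -0.0840509   0.01      ]
 [ 0.49262687  0.18408495  0.01      ]]
tri plate corners [ 0.50315104 -0.08400073  0.00997297] [0.49286513 0.18530542 0.00637685]
```

```bash
cat > j.py <<'E'
from h import *
Y=np.radians(2.35); PK=np.array([.6400,-.0588])
rot=lambda a:np.array([[np.cos(a),-np.sin(a)],[np.sin(a),np.cos(a)]])
def tow(x,y,z=.0135): return [*(PK+rot(Y)@[x,y]),z]      # pocket frame (m, jig axes) -> world
def toj(p): return rot(Y).T@(np.array(p[:2])-PK)
def st(tag=""):
    s=observe(); f=rot(Y).T@s["force"][:2]; print(tag,round(s["time_s"],2),"tcp_j",(1e3*toj(s["ee_pos"])).round(1),"z",round(1e3*s["ee_pos"][2],1),"F",f.round(1),round(s["force"][2],1)); return f
E
python3 - <<'E'
from j import *
a=np.radians(-11.5); C=np.array([.5988,.0655])
t=C+rot(a)@[-.019,.024]; print("tcp",t,"jig",toj(t)*1e3)
command_gripper(.12); q=quat(np.radians(-6)); st("g")
movep([*t,.06],q); st("above"); snap("w3")
move_l([*t,.0135],v=.06); f0=st("down")
x,y=toj(t); 
for yaw,xx in((-2,x+.006),(2.35,x+.012)):
    move_l(tow(xx,y),v=.04,orientation=quat(np.radians(yaw))); st("push")
E
```

```text
tcp [0.58496626 0.09280618] jig [-48.77103486 153.73527087]
g 4.39 tcp_j [-88.8 152. ] z 150.1 F [ 0.5 -0.8] -0.1
above 4.87 tcp_j [-49.3 153.2] z 59.8 F [-0.3 -0.1] 0.7
down 5.84 tcp_j [-48.5 153.7] z 13.7 F [0.1 0. ] 0.4
push 6.14 tcp_j [-42.4 153.7] z 13.9 F [-0.1  0.5] -0.1
push 6.44 tcp_j [-36.9 153.7] z 13.6 F [ 0.  -0.4] -0.0
```

View pics/w3.png

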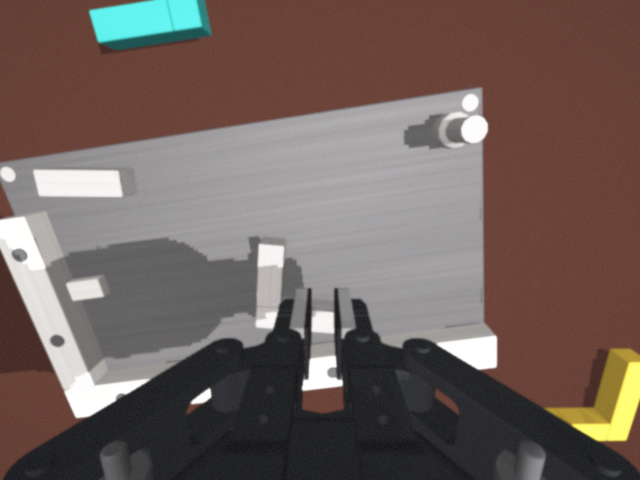

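The wrist view at z = 60 mm shows the fingertips at (295–355, 290) inside the L, just right of the short leg at (270,280) with clearance. I'll keep pushing until the rail pushes back.

```bash
python3 - <<'E'
from j import *
x,y=-.036,.1537
while x<-.014:
    x+=.002 if x<-.030 else .001
    move_l(tow(x,y),v=.03); f=st()
    if f[0]<-9: break
print(observe()["time_s"]); snap("t1","top"); snap("w4")
a=cv2.imread("pics/t1.png")[215:300,225:350]; b=cv2.imread("pics/w4.png")[120:420,0:640]
cv2.imwrite("pics/m1.png",np.vstack([cv2.resize(a,(441,300),interpolation=2)[:, :],cv2.resize(b,(441,207))]))
E
```

```text
6.69 tcp_j [-34.  153.7] z 13.5 F [ 1.  -0.2] 0.7
 6.94 tcp_j [-31.9 153.7] z 13.5 F [-0.4 -0.2] -0.7
 7.19 tcp_j [-29.9 153.6] z 13.4 F [-0.6  0.8] 0.2
 7.44 tcp_j [-29.  153.7] z 13.4 F [ 0.1 -0.2] -0.1
 7.69 tcp_j [-27.9 153.7] z 13.5 F [-0.2 -0.3] -0.2
 7.94 tcp_j [-26.8 153.7] z 13.5 F [-0.   0.1] 0.8
 8.19 tcp_j [-25.8 153.7] z 13.5 F [-0.3 -0.4] -0.3
 8.44 tcp_j [-24.8 153.7] z 13.5 F [-0.2  0.4] 0.4
 8.69 tcp_j [-23.9 153.7] z 13.5 F [1.3 0.2] 0.4
 8.94 tcp_j [-22.9 153.7] z 13.5 F [-0.7  1.1] 0.6
 9.19 tcp_j [-21.9 153.7] z 13.5 F [-0.4 -1.1] 0.4
 9.44 tcp_j [-21.9 153.7] z 13.4 F [-4.9 -0.6] 3.3
 9.69 tcp_j [-21.9 153.7] z 13.2 F [-8.1 -0.3] 4.6
 9.94 tcp_j [-21.9 153.7] z 13.0 F [-8.9 -0.1] 6.9
 10.19 tcp_j [-21.9 153.7] z 12.9 F [-12.2  -1.6] 8.7
10.1917
```

View pics/m1.png

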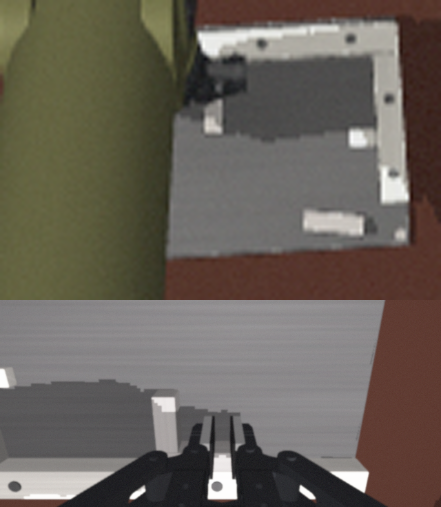

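```bash
python3 - <<'E'
from j import *
f=np.load("w4.npz"); d=f["d"]; Ki=np.linalg.inv(f["K"]); s=observe(); tcp=np.array(s["ee_pos"])
for u,v in((218,348),(230,345),(262,335),(275,340),(270,320),(283,300),(292,292),(150,380)):
    z=d[v,u]; X=f["R"].T@(Ki@[u*z,v*z,z]-f["t"]); print((u,v),round(float(z),3),"jig rel tcp",(1e3*rot(Y).T@(X-tcp)[:2]).round(0),"h",round(1e3*X[2],0))
g=cv2.cvtColor(f["p"],6)
L=[];R=[]
for r in range(270,325,6):
    i=np.where(g[r,200:285]>205)[0]+200
    if len(i)>3: print(r,i.min(),i.max()); L.append((i.min(),r)); R.append((i.max()+1,r))
for n,a in(("L",L),("R",R)):
    P=(ray(f,a,.026)[:,:2]-PK)@rot(Y)*1e3; k=np.polyfit(P[:,0],P[:,1],1); print(n,"yaw rel jig deg",np.degrees(np.arctan(k[0])),"y at mean",P.mean(0))
E
```

```text
(218, 348) 0.104 jig rel tcp [-14. -33.] h 66.0
(230, 345) 0.105 jig rel tcp [-15. -30.] h 65.0
(262, 335) 0.156 jig rel tcp [ 10. -29.] h 19.0
(275, 340) 0.111 jig rel tcp [-13. -17.] h 59.0
(270, 320) 0.165 jig rel tcp [  8. -26.] h 9.0
(283, 300) 0.149 jig rel tcp [ -8. -18.] h 20.0
(292, 292) 0.159 jig rel tcp [ -7. -15.] h 10.0
(150, 380) 0.092 jig rel tcp [-13. -48.] h 79.0
270 229 253
276 235 253
L yaw rel jig deg 40.52647486969136 y at mean [-44.87146166 115.47272576]
R yaw rel jig deg -3.2918313953598646 y at mean [-44.87871572 124.53999282]
```

```bash
python3 - <<'E'
from j import *
f=np.load("w4.npz"); d=f["d"].astype(float); v,u=np.mgrid[:480,:640]
X=(np.stack([u*d,v*d,d],-1)@np.linalg.inv(f["K"]).T-f["t"])@f["R"]
m=(X[...,2]>.019)&(X[...,2]<.03)&(d>0)
for r in range(255,350,8):
    i=np.where(m[r,190:275])[0]+190; print(r,(i.min(),i.max(),len(i)) if len(i) else None, (1e3*toj(X[r,i.max()])).round(1) if len(i) else "",(1e3*toj(X[r,i.min()])).round(1) if len(i) else "")
E
```

```text
255 (np.int64(225), np.int64(254), 10) [-50.4 123.6] [-50.4 111.2]
263 (np.int64(220), np.int64(256), 37) [-47.6 124.7] [-49.1 110.8]
271 (np.int64(221), np.int64(257), 37) [-43.5 124.7] [-45.7 111. ]
279 (np.int64(222), np.int64(257), 36) [-39.6 124.3] [-42.1 111. ]
287 (np.int64(222), np.int64(257), 36) [-36.6 124.5] [-38.5 110.7]
295 (np.int64(223), np.int64(258), 36) [-32.1 124.4] [-34.7 110.8]
303 (np.int64(224), np.int64(259), 35) [-27.7 124.5] [-31.6 111.3]
311 (np.int64(225), np.int64(259), 35) [-24.7 124.6] [-27.3 111.1]
319 (np.int64(225), np.int64(259), 35) [-20.8 124.4] [-23.8 110.9]
327 (np.int64(226), np.int64(259), 34) [-17.1 124.4] [-19.8 111. ]
335 (np.int64(227), np.int64(266), 40) [-11.7 126.9] [-15.  110.7]
343 (np.int64(243), np.int64(261), 19) [-12.4 125.9] [-12.4 118.1]
```

Depth shows the spacer square to the jig within 0.5°: its faces are at y 110.8 and 124.6 all along, and its end is at x −51 against the expected −52. So it lies flat on the rail, clear of the pocket. Next I'll drag it right with light pressure on the rail.

```bash
python3 - <<'E'
from j import *
x,y=-.0207,.1537
move_l(tow(x,y),v=.03); st("relax")
while y>.036:
    y-=.008 if y>.06 else .004
    move_l(tow(x,y),v=.04); f=st()
    if f[1]>10 : break
    if f[0]<-7: x-=.0006
    if f[0]>-2: x+=.0006
snap("w5")
f=np.load("w5.npz"); d=f["d"].astype(float); v,u=np.mgrid[:480,:640]
X=(np.stack([u*d,v*d,d],-1)@np.linalg.inv(f["K"]).T-f["t"])@f["R"]
m=(X[...,2]>.019)&(X[...,2]<.03)&(d>0)
for r in range(255,350,12):
    i=np.where(m[r,100:275])[0]+100; print(r,[(1e3*toj(X[r,k])).round(1).tolist() for k in (i.min(),i.max())] if len(i) else "")
E
```

```text
relax 10.54 tcp_j [-21.9 153.8] z 13.1 F [-6.3 -0.4] 2.5
 10.89 tcp_j [-21.9 146.5] z 12.8 F [-4.8  0.9] 1.3
 11.24 tcp_j [-21.9 138.4] z 12.8 F [-5.1  1. ] 0.1
 11.59 tcp_j [-21.9 130.3] z 12.8 F [-4.2  1. ] 0.6
 11.94 tcp_j [-21.9 122.2] z 12.7 F [-4.5  0.3] -0.1
 12.29 tcp_j [-21.9 114.2] z 12.7 F [-5.7  0.3] 1.5
 12.64 tcp_j [-21.9 106.1] z 12.7 F [-4.9  0.6] 0.8
 12.99 tcp_j [-21.9  98.1] z 12.7 F [-5.6  0.9] -0.5
 13.34 tcp_j [-21.9  90. ] z 12.7 F [-4.1  0.9] 0.5
 13.69 tcp_j [-21.9  82. ] z 12.7 F [-5.5  0.8] -0.1
 14.04 tcp_j [-21.9  73.9] z 12.7 F [-4.9  0.4] 0.0
 14.39 tcp_j [-21.9  65.8] z 12.6 F [-5.7  0.7] -0.6
 14.74 tcp_j [-21.9  57.8] z 12.7 F [-5.4  0. ] 0.6
 14.99 tcp_j [-21.9  54.1] z 12.6 F [-4.8  1.6] -0.2
 15.24 tcp_j [-21.9  50.2] z 12.7 F [-4.3  1.3] 0.3
 15.49 tcp_j [-21.9  46.2] z 12.6 F [-4.8  0.9] 0.2
 15.74 tcp_j [-21.9  42.2] z 12.6 F [-5.7  0.5] 0.1
 15.99 tcp_j [-21.9  38.2] z 12.6 F [-5.2  0.8] 0.0
 16.24 tcp_j [-21.9  34.3] z 12.6 F [-4.6  2.7] 0.1
255 [[-52.9, -20.2], [-50.6, 1.7]]
267 [[-47.5, -20.6], [-46.7, 13.1]]
279 [[-42.1, -20.9], [-41.6, 13.0]]
291 [[-37.1, -20.2], [-36.8, 13.0]]
303 [[-31.0, -20.9], [-31.3, 12.8]]
315 [[-25.2, -20.7], [-26.4, 12.8]]
327 [[-19.8, -20.6], [-20.0, 11.5]]
339 [[-14.5, -19.9], [-14.2, 7.8]]
```

```bash
python3 - <<'E'
from j import *
x,y=-.0207,.0337
for k in range(7):
    y-=.001; move_l(tow(x,y),v=.03); f=st()
    if f[1]>10: break
snap("w6")
# relieve: back off in -x and +y together, then up
p=toj(observe()["ee_pos"]); 
move_l(tow(p[0]-.006,p[1]+.006),v=.05); st("off"); move_l(tow(p[0]-.006,p[1]+.006,.07),v=.08); move_l(tow(-.06,.05,.13),v=.15); st("up")
c,_,_=snap("w7")
b=cv2.imread("pics/w7.png"); u0,v0=proj(c,tow(-.03,.03,.026))[0].astype(int)
cr=b[max(0,v0-110):v0+110,max(0,u0-130):u0+130]; cv2.imwrite("pics/w7c.png",cv2.resize(cr,None,fx=2.7,fy=2.7,interpolation=2)); print(u0,v0)
E
```

```text
16.54 tcp_j [-21.9  34. ] z 12.6 F [-4.5  2.4] 0.2
 16.79 tcp_j [-21.9  33.2] z 12.6 F [-5.   2.9] -0.5
 17.04 tcp_j [-21.9  32.7] z 12.6 F [-4.2  2.9] 0.2
 17.29 tcp_j [-21.9  32.7] z 12.6 F [-5.1  5.7] -1.0
 17.54 tcp_j [-21.9  32.6] z 12.5 F [-5.7  6.4] 1.1
 17.79 tcp_j [-21.9  32.6] z 12.6 F [-6.  7.] 1.5
 18.04 tcp_j [-21.9  32.6] z 12.6 F [-4.7  9.4] 1.8
off 18.52 tcp_j [-27.2  38.1] z 14.0 F [-0.  -0.2] -0.3
up 19.98 tcp_j [-60.2  50.1] z 129.5 F [-0.3  0.9] -0.2
298 278
```

View pics/w7c.png

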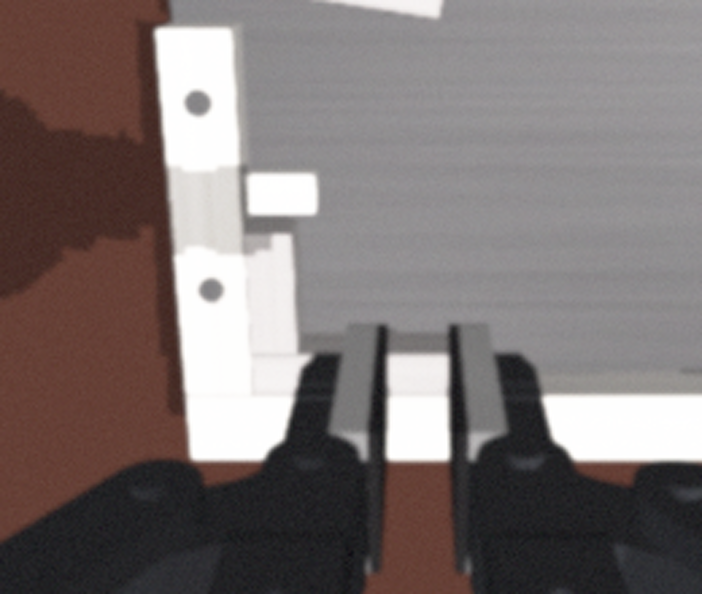

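The spacer's top is flush with the stop along x≈250 and with the rail along y≈394, both at the corner and through the gap between the fingers. I see no gap, and the bar at the top of the crop is still in place.

```bash
python3 -c "
from rig import *
print(observe()['time_s']); sign_off()"
```

```text
20.0333
the job is handed in; nothing more can be done
```

The spacer is in the corner pocket, touching both the rail and the end stop. I handed the job in at 20.0 s of the 38 s allowed.

**What I did:** I set the nearly shut fingertips inside the L and pushed it across the plate until its long leg lay flat on the rail. I then dragged it about 110 mm right, holding it against the rail with about 5 N, and backed off and lifted clear.

**Checks:**
- **Flat on the rail before the drag:** wrist depth put the short leg square to the jig within 0.5°, with the outer corner about 111 mm from the stop. Push force had risen to 12 N with no further travel.
- **Home against the stop:** the fingers stopped dead at both contacts. Force against the stop rose to 9.4 N with no further travel.
- **Last picture:** the spacer looks flush with the rail and stop, with no gap. The gripper was lifted clear.

**What disagreed or went unchecked:**
- The fingers met the rail contact about 3 mm farther on than I expected. I put that down to the fingertips being narrower than the 22 mm I had assumed.
- Just before the final 1–2 mm push, the inner face of the short leg read 13 mm from the stop, where 14 mm is expected at home. That is within my jig-pose error.
- In the last picture the tail end of the long leg was partly hidden by a finger, so I saw its flushness only at the corner and in the gap between the fingers.
- I did not re-measure the bystanders at the end. The bar was visible where expected, and no force readings suggested contact with anything else.

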